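# Screw the lint filter back into the drain pump

## Task

Put the cleaned lint filter back into the washer's drain pump: stand it upright in the open port, turn it backward (anticlockwise from above) under a gentle push until it drops into the start of the thread, then turn it forward (clockwise) until its flange sits fully home on the rim, and let go. Never force it: keep every push on the pump light, and leave the other things where they lie.

Things in the scene. Friction and masses are not known exactly. Their poses are not given: they have to be found in the camera images.
- filter_cap: The lint filter: a white plastic screw cap standing upright on its foot in the drip tray, about 150 g, 80 mm tall. From below: round cage 32 mm across (0 to 28 mm above the foot), plug 42 mm across (to 50 mm), flange 71 mm across (50 to 56 mm), grip bar 52 mm long, 12 mm thick (56 to 80 mm). Origin: centre of the foot; x along the bar, y across it, z up.
- cap_seat (a point): Centre of the filter's flange underside, 50 mm above its foot; this face comes to rest on the port's rim. Axes as filter_cap.
- cap_bar (a point): Centre of the filter's grip bar (52 mm along x, 12 mm across y, 24 mm tall), 68 mm above the foot, 18 mm above cap_seat; the flange's top is 12 mm below it. Grip across y.
- cap_lugs (a point): On the filter's axis, 18 mm below cap_seat, level with the undersides of its four equal lugs: 3.5 mm tall, 6 mm wide (13 degrees), 55 mm across over their ends, 90 degrees apart, two in line with the bar.
- pump: The drain pump: grey housing bolted to the table on a 120 mm square steel plate, its round filter port open to the top, a black motor lying towards its +x (76 mm high, reaching 123 mm from the port's axis), hose stubs to +y and -y (below 45 mm). Origin: on the table under the port's axis; z up.
- port_rim (a point): Centre of the port's mouth, on the rim, 80 mm above the table; 70 mm across outside, bore 58 mm (1.5 mm of play around the lugs), z up. Height of cap_seat above it: 7.5 to 13 mm with the lugs on the threads, 16 to 17 on the stops, 4 to 6.5 dropped into the starts, 0 when home. Over 60 N between filter and pump spoils it: push under 25 N, turn under 0.4 Nm.
- port_thread (a point): Port axis, 10 mm below the rim. Right-handed thread, four starts 90 degrees apart, slope 1:5; where they lie is NOT given by the pump's yaw. Anticlockwise from above (85 degrees at most) the lugs climb, then drop 7 to 9 mm into the starts. Clockwise from on top they jam on a stop: do not force. If they land on the stops they first drop 8 mm onto the threads: turn on.
- port_starts (a point): Port axis, 14 mm below the rim, where the lugs lie when dropped into the starts. There they have about 12 degrees of play: anticlockwise they meet a wall, clockwise they run under the threads. 50 to 72 degrees clockwise bring the filter home, where turning stops hard; the last 10 degrees only tighten. The thread then holds it down against the spring.
- port_spring (a point): Port axis, 36 mm below the rim: top of a spring-loaded valve disc, 28 mm across, that bears on the filter's foot and pushes it up once cap_seat is less than 14 mm above the rim: 0.4 N per mm, 5.6 N when home. The filter's weight alone does not make it drop in: push down with 5 to 12 N while turning.
- tray: Grey drip tray fixed to the table, 160 x 180 mm, 14 mm high, floor 4 mm thick on which the filter stands. Origin: centre of its underside.
- hose_cap: Bystander in the tray: small white cap without a grip bar, 40 mm across, 26 mm high. Origin: underside.
- gasket: Bystander in the tray: black rubber ring, 40 mm across, 6 mm high. Origin: underside.
- brush: Bystander: small brush lying between pump and tray, about 170 mm long.
- screwdriver: Bystander: screwdriver lying on the right, 200 mm long.
- detergent: Bystander: white bottle, 210 mm tall, on the left.
- softener: Bystander: white jar, 120 mm tall, on the right.
- scoop_cup: Bystander: clear cup, 80 mm tall, on the left.
Mind the look-alikes: they are no part of the job. What is shaped like the filter_cap but blue or pink is not meant.

How it is judged (in metres and radians):
On the way:
1. the filter's lugs have dropped into the thread starts (flange 2.5 to 6.7 mm above the rim, centred and upright) (z of cap_seat in the frame of port_rim between 0.0025 and 0.0067 m and horizontal distance between cap_seat and port_rim below 0.004 m and angle between filter_cap's own z axis and vertical below 0.1 rad), for 0.15 s.
At the end, for the whole second after the job is handed in: The filter is screwed home and released: flange within 1.5 mm of the rim, within 4 mm of the port's axis, upright within 3 degrees, at rest, held down by the thread against the spring (z of cap_seat in the frame of port_rim between -0.0015 and 0.0015 m and horizontal distance between cap_seat and port_rim below 0.004 m and angle between filter_cap's own z axis and vertical below 0.05 rad and linear speed of filter_cap below 0.01 m/s); the robot touches nothing.
It fails at once if the filter is forced: more than 60 N between filter and pump (contact force between filter_cap and pump above 60 N).
It fails at once if a bystander is moved by more than 30 mm (distance of any of hose_cap, gasket, brush, screwdriver, detergent, softener, scoop_cup from where it was at the start of the episode above 0.03 m).
It also fails if it takes over 72 s, if anything falls off the work surface, if the arm or the gripper's body presses on something with over 40 N, if the wrist force passes 120 N, or if a joint passes its speed limit or range.

## Robot

A 6-joint arm with a two-finger parallel gripper is mounted at the origin on the work surface. World frame = base frame: x ahead of the robot, y to its left, z up, the work surface at z = 0. Lengths are in m, angles in degrees, forces in N, time in s.
With the tool pointing down it reaches from about 0.35 to 0.875 m from the base axis. Payload 4.2 kg.
Tool frame: the origin (TCP) lies midway between the tips of the shut fingers; the grasp point (between the pads) lies 19 mm behind it; z points along the fingers, y is the line along which they close (so a half turn about z gives the same grasp; the last joint's range is limited). The gripper opens to 87 mm and grips with 3 to 60 N. Pads are 19 mm wide; open, the fingers measure 117 mm over their backs; the gripper's body (75 mm by 190 mm) begins 51 mm behind the grasp point.
Start: joints at [87.812, 22.042, 0.453, 0, -68.411, -14.817], TCP at [0.183, 0.598, 0.223] pointing down, gripper open.
Joint ranges: [-179.83, 179.83], [-69.29, 118.12], [-61.27, 80.66], [-181.25, 117.63], [-171.15, -9.14], [-177.46, 177.46]. Speed limits (degrees/s): [159.86, 159.86, 180, 180, 180, 180].

## Interface

Orientations are given as a 3x3 rotation matrix whose columns are the frame's x, y, z axes.
In Python, from station import sensors, eyes, workorder gives the robot as it stands.
- The arm moves only by the shell command python3 -m handwheel 'ROWS'. ROWS is a JSON list of rows, 1 to 8 of them, each of 7 numbers: the opening from 0.0 (shut) to 1.0 (fully open), then dx, dy, dz in m, then a rotation vector rx, ry, rz in degrees; each row is the pose to reach, as a shift and turn from the pose commanded when the command began, along the tool's axes at that moment; what a row does not reach only later rows make up. A row lasts 1/10 s, in which the tool goes at most 0.05 m and 8.59 degrees, less where a joint would pass 70% of its speed; a pose out of reach is approached as far as the arm can. The fingers move at their own pace and stop on an object; the grip force is fixed at half the most. Time passes only in rows, so rows that do not move let the fingers close. It prints the time, the measured TCP pose, the force, the opening and the grip force at its end.
- sensors.sense(): the state, without advancing time (a new reading comes with each control period).
- eyes.capture(name): name is "scene" or "top" or "wrist"; returns a dict with "pixels" (400x640x3 uint8, red, green, blue), "z_map" (400x640 float32, m along the optical axis (not along the pixel's ray), 0 where there is no reading), "K" (3x3 intrinsics, pixels), "world_from_camera" (4x4, takes a point from camera to world coordinates). Camera axes: x right, y up, looking along -z (the intrinsics and any distortion apply to the point x, -y, -z); pixel columns grow to the right and rows downward; lengths in m; the calibration is good to about 2 mm. A picture is of the moment at which its call begins.
- workorder.finish_job(): hands the job in; it is judged then, once.
The state is a dict: "time_s": time; "joints": joint angles; "joint_velocities": joint speeds; "effort": joint torques, N m; "tcp_pos": TCP position; "ee_rot": TCP orientation; "wrist_force": force on the tool from outside, world axes, zero at the start; "moment": the same for the moment, N m; "gripper_width": opening from 0.0 (shut) to 1.0 (fully open); "gripper_force": force on a finger pad.
Only numpy, scipy, OpenCV 4.12 (cv2) and the standard library are available. Lean on these libraries where they do the work, as an engineer would, in place of code of your own. Each camera call takes 0.05 s, during which the arm holds its last target. There are 200 camera calls.

## Working session

There is one attempt and no reset: what is moved stays moved. The work goes in short steps, Python scripts to look and compute and a shell command to move; the robot and the scene stay as the last step left them, time stands still between calls to the robot, and variables do not carry over. Pictures are saved under pics/ and viewed, at most 10 in all, crops included, and the job is handed in when it is done.

```bash
mkdir -p pics; ls
python3 - <<'E'
from station import sensors, eyes
import cv2,numpy as np
s=sensors.sense(); print(s['time_s'],s['tcp_pos'],s['ee_rot'],s['gripper_width'],s['wrist_force'])
for n in ['scene','top']:
    c=eyes.capture(n); np.savez('pics/'+n+'0.npz',**{k:c[k] for k in('pixels','z_map','K','world_from_camera')})
    cv2.imwrite(f'pics/{n}0.png',c['pixels'][:,:,::-1]); print(n,c['K'],c['world_from_camera'],[k for k in c])
E
```

```text
pics
0.0 [0.18258621 0.59710023 0.22146516] [[ 9.56232126e-01 -2.92608676e-01 -5.33273049e-04]
 [-2.92609143e-01 -9.56229825e-01 -2.10005218e-03]
 [ 1.04561894e-04  2.16417793e-03 -9.99997653e-01]] 0.9950737702352339 [ 0.34468909 -0.11036081 -0.41809289]
scene [[397.32377392   0.         314.14260579]
 [  0.         397.32377392 197.32067678]
 [  0.           0.           1.        ]] [[ 0.10241799 -0.71938964  0.68701463  1.36825065]
 [ 0.99463356  0.06388827 -0.0813779  -0.06891311]
 [ 0.01465025  0.69166237  0.72207239  0.92967073]
 [ 0.          0.          0.          1.        ]] ['pixels', 'z_map', 'K', 'world_from_camera']
top [[494.20800981   0.         324.19011826]
 [  0.         494.20800981 202.49603562]
 [  0.           0.           1.        ]] [[-0.00546781  0.99316089 -0.11662564  0.39472821]
 [-0.99986167 -0.00359778  0.01623895  0.01606621]
 [ 0.01570829  0.1166983   0.99304318  1.30790092]
 [ 0.          0.          0.          1.        ]] ['pixels', 'z_map', 'K', 'world_from_camera']
```

View pics/top0.png

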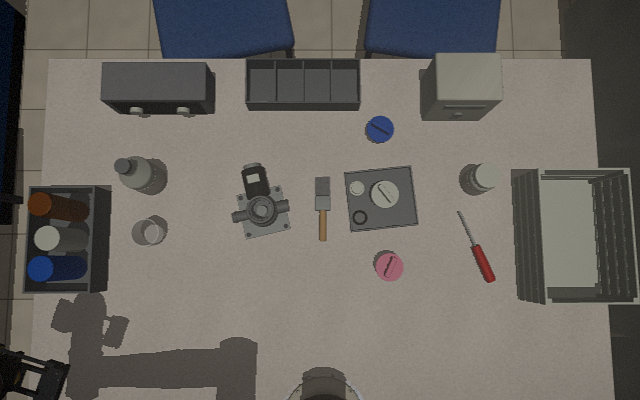

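View pics/scene0.png

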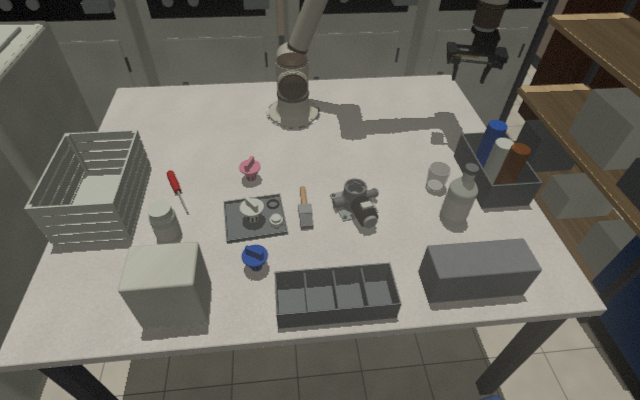

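Top view candidates: white cap with bar in the tray at (384,194), small white cap at (357,187), blue cap (380,129), pink cap (389,267). The white one with the bar at (384,194) fits: it is white, has a grip bar and stands in the tray. The pump port is at about (262,210).

```bash
cat > h.py <<'E'
import numpy as np,cv2
def cloud(c):
    K,T=c['K'],c['world_from_camera'];z=c['z_map'].astype(float)
    v,u=np.indices(z.shape)
    P=np.stack([(u-K[0,2])/K[0,0]*z,-(v-K[1,2])/K[1,1]*z,-z],-1)
    P=P@T[:3,:3].T+T[:3,3]; P[z<=0]=np.nan
    return P
def onplane(c,uv,h):
    K,T=c['K'],c['world_from_camera'];uv=np.atleast_2d(np.asarray(uv,float))
    d=np.stack([(uv[:,0]-K[0,2])/K[0,0],-(uv[:,1]-K[1,2])/K[1,1],-np.ones(len(uv))],-1)@T[:3,:3].T
    o=T[:3,3]; return o+d*((h-o[2])/d[:,2])[:,None]
def circ(p):
    A=np.c_[2*p,np.ones(len(p))];s=np.linalg.lstsq(A,(p**2).sum(1),rcond=None)[0]
    return s[:2],np.sqrt(s[2]+s[:2]@s[:2])
E
python3 - <<'E'
import numpy as np,cv2
from h import *
c=np.load('pics/top0.npz');P=cloud(c);im=c['pixels']
a=im[160:235,340:425];b=im[155:240,225:300]
a=cv2.resize(a,(400,353),interpolation=3);b=cv2.resize(b,(353,400),interpolation=3)
cv=np.zeros((400,760,3),np.uint8);cv[:353,:400]=a;cv[:,405:758]=b
cv2.imwrite('pics/crop1.png',cv[:,:,::-1])
def rep(nm,u0,u1,v0,v1,zlo,zhi):
    m=np.zeros(P.shape[:2],bool);m[v0:v1,u0:u1]=1;m&=(P[...,2]>zlo)&(P[...,2]<zhi)
    q=P[m]; 
    (x,y),r=cv2.minEnclosingCircle(q[:,:2].astype(np.float32));print(nm,m.sum(),q.mean(0),'enc',x,y,r)
    return q,m
print('table z',np.nanmedian(P[230:250,280:310,2]),'tray',np.nanmedian(P[215:225,375:405,2]))
rep('flange+bar',365,403,175,213,.05,.1)
q,m=rep('bar',365,403,175,213,.075,.1)
r=cv2.minAreaRect(q[:,:2].astype(np.float32));print(r)
q,m=rep('rim',240,285,190,230,.073,.09)
rep('hosecap',345,368,175,200,.02,.04)
v,u=np.nonzero(m);print(u.min(),u.max(),v.min(),v.max())
for n in ['scene']:
    c=np.load('pics/scene0.npz');P=cloud(c)
    rep('s flange+bar',235,270,190,230,.05,.1);rep('s bar',235,270,190,230,.075,.1);rep('s rim',335,375,170,205,.074,.09)
E
```

```text
table z -0.00021956314869198135 tray 0.0038790916952315957
flange+bar 595 [ 0.56202898 -0.15884718  0.06442608] enc 0.5631147027015686 -0.15902574360370636 0.03553031384944916
bar 108 [ 0.56215342 -0.1591675   0.08304598] enc 0.56209397315979 -0.15905915200710297 0.025962064042687416
((0.56244957447052, -0.15952140092849731), (0.05095244571566582, 0.012225843966007233), 37.570396423339844)
rim 244 [0.52501217 0.15660317 0.07856901] enc 0.5316413640975952 0.15954874455928802 0.04338568449020386
hosecap 137 [ 0.58357263 -0.09070843  0.02811719] enc 0.5883398652076721 -0.08546718955039978 0.025644760578870773
246 274 190 222
s flange+bar 370 [ 0.56883875 -0.15849133  0.06626007] enc 0.5628541111946106 -0.1606176346540451 0.037920210510492325
s bar 75 [ 0.5663576  -0.15793426  0.08337565] enc 0.56458979845047 -0.15710046887397766 0.02670280821621418
s rim 198 [0.53971289 0.16021556 0.07970362] enc 0.5462839603424072 0.16782143712043762 0.058318138122558594
```

View pics/crop1.png

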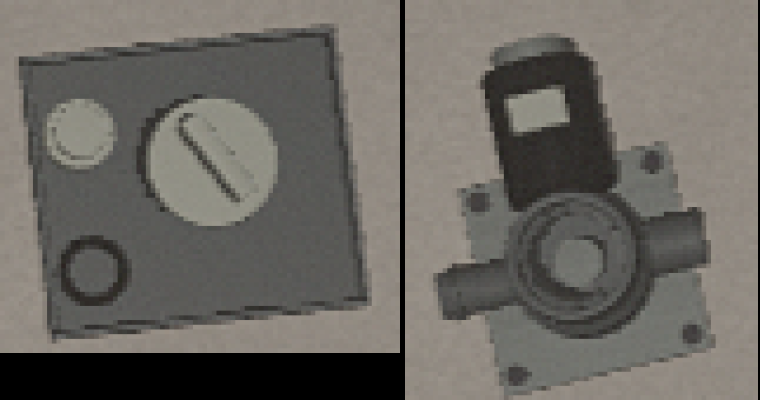

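The crop confirms it: the white cap with the grip bar is in the tray (bar ~38° from x). The small cap at upper left has no bar. Next I'll look at the port with the wrist camera on the way.

```bash
R='python3 -m handwheel'
python3 -m handwheel '[[1,0.05,0.035,-0.01,0,0,0],[1,0.09,0.065,-0.02,0,0,0],[1,0.13,0.09,-0.03,0,0,0],[1,0.17,0.12,-0.04,0,0,0],[1,0.21,0.145,-0.05,0,0,0],[1,0.23,0.16,-0.05,0,0,0],[1,0.23,0.16,-0.05,0,0,0]]'
python3 -m handwheel '[[1,0.04,0.027,-0.01,0,0,0],[1,0.08,0.055,-0.02,0,0,0],[1,0.12,0.082,-0.03,0,0,0],[1,0.16,0.11,-0.04,0,0,0],[1,0.2,0.138,-0.05,0,0,0],[1,0.23,0.16,-0.05,0,0,0],[1,0.23,0.16,-0.05,0,0,0],[1,0.23,0.16,-0.05,0,0,0]]'
python3 - <<'E'
from station import sensors, eyes
from h import *
s=sensors.sense(); print(s['time_s'],s['tcp_pos'],s['joints'],s['wrist_force'])
c=eyes.capture('wrist'); np.savez('pics/w1.npz',**c); cv2.imwrite('pics/w1.png',c['pixels'][:,:,::-1]); print(c['world_from_camera'],c['K'])
P=cloud(c);print(np.nanmin(P[...,2]))
E
```

```text
time_s: 0.8
tcp_pos: [0.3576, 0.3743, 0.2731]
ee_rot: [[0.955, -0.297, 0.0], [-0.297, -0.955, 0.0], [0.0, -0.0, -1.0]]
wrist_force: [0.2, 0.5, -0.4]
gripper_width: 0.999
gripper_force: 0.0
time_s: 1.6
tcp_pos: [0.5291, 0.1569, 0.3216]
ee_rot: [[0.956, -0.294, -0.002], [-0.294, -0.956, -0.0], [-0.001, 0.001, -1.0]]
wrist_force: [-0.1, -0.3, 0.0]
gripper_width: 0.998
gripper_force: 0.0
1.6 [0.52907989 0.15686776 0.32160965] [ 3.33283072e+01  1.18181384e+01  1.41943534e-01 -3.30672721e-02
 -7.84161341e+01  3.95868759e+01] [-0.09223896 -0.33726443  0.00639652]
[[-2.94725329e-01  9.25288423e-01  2.38701309e-01  5.93497011e-01]
 [-9.55581762e-01 -2.85562375e-01 -7.29220536e-02  1.36564489e-01]
 [ 6.90180691e-04 -2.49590594e-01  9.68351207e-01  4.82889644e-01]
 [ 0.00000000e+00  0.00000000e+00  0.00000000e+00  1.00000000e+00]] [[315.00657345   0.         323.78185563]
 [  0.         315.00657345 199.43950289]
 [  0.           0.           1.        ]]
-0.004602170840596498
```

View pics/w1.png

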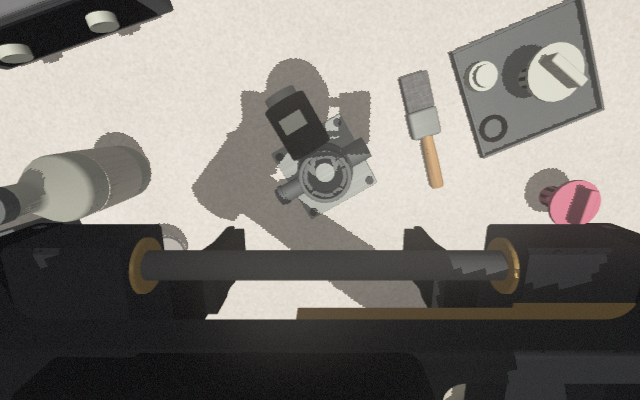

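The wrist view shows the open port at (325,172), the motor up-left of it, and the white filter at (557,72). Next, the rim centre from all three cameras.

Run:
```python
from h import *
from scipy.optimize import least_squares
for f,fw in (('top0',0),('scene0',0),('w1',0)):
    c=np.load(f'pics/{f}.npz');P=cloud(c).reshape(-1,3)
    q=P[(abs(P[:,0]-.525)<.07)&(abs(P[:,1]-.157)<.07)&(P[:,2]>.0775)&(P[:,2]<.084)]
    for lo in (0,1):
        s=least_squares(lambda p:np.hypot(*(q[:,:2]-p).T)-.032,[.525,.157],loss='soft_l1',f_scale=.003)
        d=np.hypot(*(q[:,:2]-s.x).T); q=q[d<.039]
    a=np.degrees(np.arctan2(*(q[:,:2]-s.x).T[::-1]));h=np.histogram(a,8,(-180,180))[0]
    # flat-disc hull check
    print(f,len(q),s.x,q[:,2].mean(),np.percentile(d,[2,50,98]),h)
    q=P[(abs(P[:,0]-.5625)<.05)&(abs(P[:,1]+.159)<.05)&(P[:,2]>.05)&(P[:,2]<.1)]
    b=q[q[:,2]>.077];print('  filter',len(q),cv2.minEnclosingCircle(q[:,:2].astype(np.float32)),cv2.minAreaRect(b[:,:2].astype(np.float32)),b[:,2].mean())
```

```text
top0 149 [0.52389703 0.15605262] 0.0802053701513201 [0.02520907 0.03165481 0.03461734] [17 22 20 14 18 17 22 19]
  filter 595 ((0.5631147027015686, -0.15902574360370636), 0.03553031384944916) ((0.56244957447052, -0.15952140092849731), (0.05095244571566582, 0.012225843966007233), 37.570396423339844) 0.08332295612878252
scene0 108 [0.52533769 0.15721749] 0.08070087542073061 [0.02396813 0.03174099 0.03521134] [13 10 13 16 15 12 12 17]
  filter 370 ((0.5628541111946106, -0.1606176346540451), 0.037920210510492325) ((0.5653375387191772, -0.15793421864509583), (0.05299179628491402, 0.012094114907085896), 36.533836364746094) 0.08367837059944915
w1 646 [0.52285807 0.15716809] 0.07903761763433594 [0.02889951 0.03184717 0.03446921] [77 75 83 84 88 81 80 78]
  filter 2796 ((0.5617701411247253, -0.15847928822040558), 0.03589316084980965) ((0.5613723397254944, -0.15839727222919464), (0.05245494842529297, 0.013527601025998592), 37.05594253540039) 0.08236711704562512
```

```bash
python3 -m handwheel '[[1,0.016,0.03,0,0,0,8],[1,0.032,0.06,0.01,0,0,16],[1,0.048,0.09,0.01,0,0,24],[1,0.064,0.12,0.02,0,0,32],[1,0.064,0.148,0.02,0,0,40],[1,0.064,0.148,0.02,0,0,48],[1,0.064,0.148,0.02,0,0,56],[1,0.064,0.148,0.02,0,0,64]]' >/dev/null
python3 -m handwheel '[[1,0,0,0,0,0,8],[1,0,0,0,0,0,16],[1,0,0,0,0,0,24],[1,0,0,0,0,0,32],[1,0,0,0,0,0,40],[1,0,0,0,0,0,48],[1,0,0,0,0,0,56],[1,0,0,0,0,0,61.5]]'
cat > go.py <<'E'
import sys,numpy as np
from station import sensors
s=sensors.sense();p=np.array(s['tcp_pos']);R=np.array(s['ee_rot']);t=np.array([float(a) for a in sys.argv[1:4]])
yaw=np.degrees(np.arctan2(R[1,0],R[0,0]))
print('t',s['time_s'],'p',p.round(4),'yaw',yaw.round(2),'tool d',(R.T@(t-p)).round(4),'j',np.round(s['joints'],1),'F',np.round(s['wrist_force'],1),'M',np.round(s['moment'],2),'w',round(s['gripper_width'],3))
if len(sys.argv)>4:print('rz',round(yaw-float(sys.argv[4]),2), 'tilt z axis',R[:,2].round(4))
E
python3 go.py 0.5623 -0.159 0.064 -142.8
```

```text
time_s: 3.25
tcp_pos: [0.5465, -0.0013, 0.3024]
ee_rot: [[-0.795, -0.607, -0.0], [-0.607, 0.795, 0.0], [0.0, 0.0, -1.0]]
wrist_force: [0.1, 0.1, 0.3]
gripper_width: 0.999
gripper_force: 0.0
t 3.25 p [ 0.5465 -0.0013  0.3024] yaw -142.61 tool d [ 0.0832 -0.1349  0.2384] j [ 16.9  11.7  -2.7  -0.  -75.6 -69.5] F [0.1 0.1 0.3] M [ 0.11 -0.09 -0.01] w 0.999
rz 0.19 tilt z axis [-3.e-04  2.e-04 -1.e+00]
```

```bash
python3 -m handwheel '[[1,0.02,-0.034,0.02,0,0,0],[1,0.042,-0.068,0.05,0,0,0],[1,0.063,-0.1,0.08,0,0,0],[1,0.0832,-0.135,0.11,0,0,0],[1,0.0832,-0.135,0.13,0,0,0],[1,0.0832,-0.135,0.14,0,0,0],[1,0.0832,-0.135,0.14,0,0,0]]' >/dev/null
python3 go.py 0.5623 -0.159 0.0635 -142.8
python3 - <<'E'
from station import eyes
from h import *
c=eyes.capture('wrist');np.savez('pics/w2.npz',**c);cv2.imwrite('pics/w2.png',c['pixels'][:,:,::-1])
P=cloud(c).reshape(-1,3)
q=P[(abs(P[:,0]-.5625)<.05)&(abs(P[:,1]+.159)<.05)&(P[:,2]>.05)&(P[:,2]<.1)]
b=q[q[:,2]>.077];f=q[q[:,2]<.065];print(len(q),f[:,2].mean(),cv2.minEnclosingCircle(q[:,:2].astype(np.float32)),cv2.minAreaRect(b[:,:2].astype(np.float32)),b[:,2].mean())
E
```

```text
t 3.95 p [ 0.5625 -0.1594  0.1612] yaw -142.4 tool d [-0.0003  0.0002  0.0977] j [  0.   21.1 -10.3  -0.  -58.8 -52.4] F [-0.3  0.1  0.5] M [ 0.01 -0.12 -0.04] w 0.997
rz 0.4 tilt z axis [-3.2e-03  3.0e-04 -1.0e+00]
5070 0.05919729342404976 ((0.561815619468689, -0.15967875719070435), 0.03573775291442871) ((0.5611492991447449, -0.16019557416439056), (0.051043108105659485, 0.011371827684342861), 37.30353546142578) 0.0829910685398505
```

View pics/w2.png

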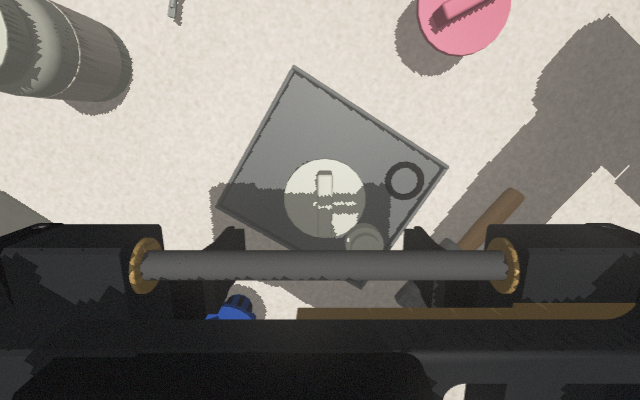

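The white filter (325,197) stands between the fingers, its bar upright in the image and square to the closing line. Descend and grip.

```bash
python3 -m handwheel '[[1,-0.0005,0,0.03,0,0,0],[1,-0.0005,0,0.06,0,0,0],[1,-0.0005,0,0.08,0,0,0],[1,-0.0005,0,0.09,0,0,0],[1,-0.0005,0,0.097,0,0,0],[1,-0.0005,0,0.097,0,0,0]]' >/dev/null
python3 go.py 0.5618 -0.1592 0.0635 -142.8
python3 -m handwheel '[[0.6,0,0,0,0,0,0],[0.3,0,0,0,0,0,0],[0.1,0,0,0,0,0,0],[0,0,0,0,0,0,0],[0,0,0,0,0,0,0],[0,0,0,0,0,0,0],[0,0,0,0,0,0,0]]'
python3 go.py 0.5618 -0.1592 0.0635 -142.8
```

```text
t 4.6 p [ 0.5641 -0.16    0.066 ] yaw -142.44 tool d [0.0013 0.0021 0.0025] j [ -0.   27.2 -16.4   0.  -46.4 -52.4] F [ 0.2 -0.2  0.3] M [ 0.09 -0.16 -0.  ] w 0.998
rz 0.36 tilt z axis [ 8.e-04 -1.e-04 -1.e+00]
time_s: 5.3
tcp_pos: [0.5635, -0.1606, 0.0656]
ee_rot: [[-0.793, -0.609, -0.0], [-0.609, 0.793, -0.0], [0.0, -0.0, -1.0]]
wrist_force: [0.8, 0.1, -0.4]
gripper_width: 0.448
gripper_force: 0.0
t 5.3 p [ 0.5635 -0.1606  0.0656] yaw -142.51 tool d [0.0005 0.0022 0.0021] j [ -0.1  27.2 -16.4   0.  -46.4 -52.4] F [ 0.8  0.1 -0.4] M [ 0.13 -0.14  0.01] w 0.448
rz 0.29 tilt z axis [-0. -0. -1.]
```

```bash
python3 -m handwheel '[[0,0.0005,0.0015,0.002,0,0,0],[0,0.0005,0.0015,0.002,0,0,0],[0,0.0005,0.0015,0.002,0,0,0],[0,0.0005,0.0015,0.002,0,0,0],[0,0.0005,0.0015,0.002,0,0,0],[0,0.0005,0.0015,0.002,0,0,0],[0,0.0005,0.0015,0.002,0,0,0],[0,0.0005,0.0015,0.002,0,0,0]]' | tail -2
python3 go.py 0.5618 -0.1592 0.0635 -142.8
```

```text
gripper_width: 0.135
gripper_force: 30.0
t 6.1 p [ 0.5621 -0.1597  0.0634] yaw -142.51 tool d [-0.      0.0006 -0.0001] j [  0.   27.3 -16.7  -0.  -46.  -52.5] F [ 0.4  0.4 -1.5] M [ 0.1  -0.15  0.  ] w 0.135
rz 0.29 tilt z axis [-2.e-04  1.e-04 -1.e+00]
```

Held (11.7 mm = bar). Lift and carry over the port.

```bash
python3 -m handwheel '[[0,0,0,-0.02,0,0,0],[0,0,0,-0.05,0,0,0],[0,0,0,-0.08,0,0,0],[0,0,0,-0.11,0,0,0],[0,0,0,-0.13,0,0,0],[0,0,0,-0.14,0,0,0],[0,0,0,-0.14,0,0,0]]' | tail -2
python3 go.py 0.5235 0.1562 0.19 -142.5
```

```text
gripper_width: 0.132
gripper_force: 30.0
t 6.8 p [ 0.5628 -0.1597  0.2047] yaw -142.51 tool d [-0.1611  0.2746  0.0146] j [  0.   18.8  -7.   -0.  -64.  -52.5] F [ 0.4 -0.1 -1.2] M [ 0.06 -0.1   0.02] w 0.132
rz -0.01 tilt z axis [ 0.0027  0.     -1.    ]
```

```bash
python3 -m handwheel '[[0,-0.01,0.017,0,0,0,0],[0,-0.03,0.051,0,0,0,0],[0,-0.055,0.094,0,0,0,0],[0,-0.08,0.136,0,0,0,0],[0,-0.105,0.179,0,0,0,0],[0,-0.13,0.222,0,0,0,0],[0,-0.15,0.256,0.007,0,0,0],[0,-0.161,0.2746,0.0146,0,0,0]]' | tail -2
python3 -m handwheel '[[0,0,0,0,0,0,0],[0,0,0,0,0,0,0],[0,0,0,0,0,0,0]]' | tail -1
python3 go.py 0.5235 0.1562 0.19 -142.5
python3 - <<'E'
from station import eyes
from h import *
ims=[]
for n in ('scene','top','wrist'):
    c=eyes.capture(n);np.savez(f'pics/{n}3.npz',**c);P=cloud(c)
    m=(abs(P[...,0]-.524)<.045)&(abs(P[...,1]-.157)<.045)&(P[...,2]>.16)&(P[...,2]<.20)
    q=P[m];print(n,len(q),np.percentile(q,[1,50,99],axis=0).round(4).tolist())
    if n=='scene':
        ims.append(cv2.resize(c['pixels'][100:230,290:420],(400,400),interpolation=3))
    if n=='wrist': ims.append(cv2.resize(c['pixels'][100:300,220:420],(400,400),interpolation=3))
cv2.imwrite('pics/c3.png',np.hstack(ims)[:,:,::-1])
E
```

```text
gripper_width: 0.135
gripper_force: 30.0
gripper_force: 30.0
t 7.9 p [0.5226 0.1552 0.1883] yaw -142.56 tool d [-0.0013  0.0002 -0.0017] j [ 33.6  16.  -13.7   0.  -60.4 -86.1] F [ 0.6 -0.4 -0.6] M [ 0.04 -0.12 -0.03] w 0.131
rz -0.06 tilt z axis [-1.2e-03 -9.0e-04 -1.0e+00]
scene 253 [[0.5066, 0.1215, 0.1616], [0.5401, 0.1514, 0.1858], [0.5595, 0.1876, 0.1996]]
top 79 [[0.4892, 0.1214, 0.1812], [0.5006, 0.1372, 0.1854], [0.5125, 0.1537, 0.1985]]
wrist 4098 [[0.4882, 0.1203, 0.1813], [0.5047, 0.1393, 0.1848], [0.5326, 0.1703, 0.1989]]
```

View pics/c3.png

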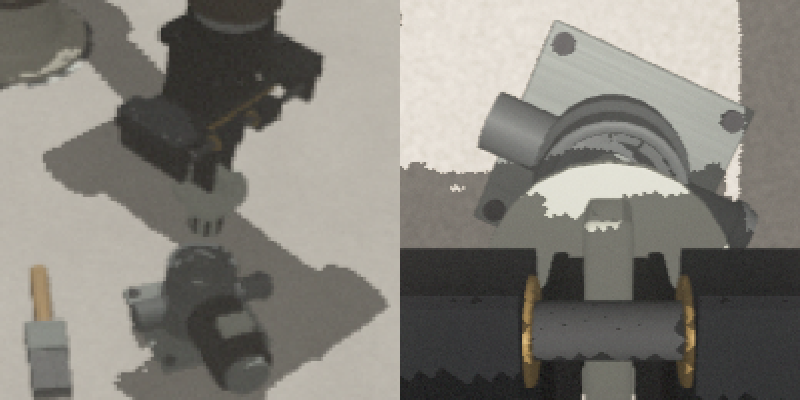

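Held upright; left shows the cage just above the port in the scene view, right shows the flange and the port rim in the wrist view. Next, measure both from the same wrist picture to get their relative offset.

Run:
```python
from h import *
from scipy.optimize import least_squares
def fit(e,r):
    s=least_squares(lambda p:np.hypot(*(e-p).T)-r,[.524,.157],loss='soft_l1',f_scale=.001);return s.x.round(4),np.abs(s.fun).mean().round(5)
for n in ('wrist3','scene3','top3'):
    c=np.load(f'pics/{n}.npz');P=cloud(c)
    near=(abs(P[...,0]-.524)<.05)&(abs(P[...,1]-.157)<.05)
    m=near&(P[...,2]>.181)&(P[...,2]<.189)&(c['pixels'].astype(int).sum(-1)>170)
    q=P[m][:,:2];cc=np.array([.523,.156])
    if n[0]!='w': print(n,m.sum())
    # outer envelope: farthest point per angular bin
    a=np.degrees(np.arctan2(*(q-cc).T[::-1])).round(-1);d=np.hypot(*(q-cc).T)
    e=np.array([q[a==k][d[a==k].argmax()] for k in np.unique(a) if (a==k).sum()>3 and .031<d[a==k].max()<.04])
    if len(e)>4: print(n,'flange',fit(e,.0355),len(e),'h',P[m][:,2].mean())
    r=P[near&(P[...,2]>.0765)&(P[...,2]<.083)]
    x=r[:,:2];dd=np.hypot(*(x-[.524,.157]).T);x=x[(dd<.039)&(dd>.025)]
    print(n,'rim',fit(x,.032),len(x),'z',r[:,2].mean())
```

```text
wrist3 flange (array([0.5227, 0.1545]), np.float64(0.00031)) 18 h 0.18467643373651838
wrist3 rim (array([0.5228, 0.1565]), np.float64(0.00152)) 652 z 0.07886207155075765
scene3 181
scene3 flange (array([0.524 , 0.1554]), np.float64(0.00106)) 20 h 0.18562735007194248
scene3 rim (array([0.5254, 0.1568]), np.float64(0.002)) 115 z 0.07996511127167251
top3 71
top3 flange (array([0.5247, 0.1542]), np.float64(0.00014)) 7 h 0.18511013117718497
top3 rim (array([0.5234, 0.1563]), np.float64(0.00166)) 58 z 0.07972428542482302
```

```bash
python3 -m handwheel '[[0,-0.0013,0.0013,0.02,0,0,0],[0,-0.0013,0.0013,0.04,0,0,0],[0,-0.0013,0.0013,0.06,0,0,0],[0,-0.0013,0.0013,0.068,0,0,0],[0,-0.0013,0.0013,0.073,0,0,0],[0,-0.0013,0.0013,0.073,0,0,0],[0,-0.0013,0.0013,0.073,0,0,0]]' | tail -1
python3 go.py 0.5228 0.157 0.1074 -142.5
python3 -m handwheel '[[0,0,0,0.003,0,0,0],[0,0,0,0.006,0,0,0],[0,0,0,0.006,0,0,0]]' | tail -1
python3 go.py 0.5228 0.157 0.1074 -142.5
```

```text
gripper_force: 30.0
t 8.75 p [0.5237 0.1582 0.1169] yaw -142.51 tool d [ 0.0015 -0.0003  0.0095] j [ 33.8  20.3 -19.    0.  -50.6 -86.3] F [-0.1  0.3 -1.5] M [ 0.08 -0.2   0.02] w 0.139
rz -0.01 tilt z axis [ 1.6e-03  7.0e-04 -1.0e+00]
gripper_force: 30.0
t 9.05 p [0.5228 0.1579 0.1097] yaw -142.51 tool d [ 0.0006 -0.0007  0.0023] j [ 33.8  20.8 -19.5  -0.  -49.8 -86.3] F [ 0.3 -0.4 -1.8] M [ 0.11 -0.1  -0.04] w 0.131
rz -0.01 tilt z axis [-5.e-04 -1.e-04 -1.e+00]
```

```bash
for i in 1; do :; done
python3 -m handwheel '[[0,0.0004,-0.0005,0.002,0,0,0],[0,0.0004,-0.0005,0.003,0,0,0],[0,0.0004,-0.0005,0.003,0,0,0]]' | tail -1
python3 go.py 0.5228 0.157 0.1024
python3 -m handwheel '[[0,0,0,0.002,0,0,0],[0,0,0,0.002,0,0,0]]' | tail -1
python3 go.py 0.5228 0.157 0.1024
```

```text
gripper_force: 30.0
t 9.35 p [0.5229 0.1573 0.1068] yaw -142.51 tool d [ 0.0003 -0.0002  0.0044] j [ 33.8  21.  -19.7  -0.  -49.4 -86.3] F [-0.9 -0.5 -1.8] M [ 0.09 -0.13  0.02] w 0.132
gripper_force: 30.0
t 9.55 p [0.5234 0.1575 0.1055] yaw -142.49 tool d [ 0.0007 -0.      0.0031] j [ 33.8  21.1 -19.7   0.  -49.1 -86.3] F [-2.2 -0.6  1.7] M [ 0.01  0.08 -0.05] w 0.132
```

```bash
python3 -m handwheel '[[0,0,0,0.0015,0,0,0],[0,0,0,0.0015,0,0,0]]' | tail -1
python3 go.py 0.5228 0.157 0.1024
```

```text
gripper_force: 30.0
t 9.75 p [0.5235 0.1575 0.1053] yaw -142.46 tool d [0.0008 0.     0.0029] j [ 33.8  21.1 -19.8   0.1 -49.1 -86.3] F [-3.7  0.2  9.5] M [-0.05  0.93 -0.02] w 0.142
```

```bash
python3 -m handwheel '[[0,0,0,0,0,0,-3],[0,0,0,0,0,0,-6],[0,0,0,0,0,0,-6]]' | tail -1
python3 go.py 0.5228 0.157 0.1024
```

```text
gripper_force: 30.0
t 10.05 p [0.5245 0.1577 0.1052] yaw -136.41 tool d [0.0018 0.0007 0.0028] j [ 33.7  21.1 -19.8   0.1 -48.9 -80.2] F [-0.4 -0.3  6.6] M [-0.07 -0.04 -0.04] w 0.136
```

```bash
for k in 1; do
python3 -m handwheel '[[0,0,0,0,0,0,-4],[0,0,0,0,0,0,-8],[0,0,0,0,0,0,-8]]' | tail -1
python3 go.py 0.5232 0.157 0.1024
python3 -m handwheel '[[0,0,0,0,0,0,-4],[0,0,0,0,0,0,-8],[0,0,0,0,0,0,-8]]' | tail -1
python3 go.py 0.5232 0.157 0.1024
done
```

```text
gripper_force: 30.0
t 10.35 p [0.5229 0.1573 0.1032] yaw -128.53 tool d [ 0.     -0.0004  0.0008] j [ 33.8  21.2 -19.9  -0.  -48.9 -72.3] F [ 0.1  0.8 -1.2] M [ 0.09 -0.11  0.03] w 0.134
gripper_force: 30.0
t 10.65 p [0.5229 0.1573 0.1031] yaw -120.59 tool d [ 0.0001 -0.0004  0.0007] j [ 33.8  21.2 -19.9  -0.  -48.9 -64.3] F [ 0.5 -0.1 -1. ] M [ 0.1  -0.08 -0.04] w 0.135
```

It came off the stops. Follow it down to the threads.

```bash
python3 -m handwheel '[[0,0,0,0.0015,0,0,0],[0,0,0,0.003,0,0,0],[0,0,0,0.003,0,0,0]]' | tail -1
python3 go.py 0.5230 0.157 0.0974
python3 -m handwheel '[[0,0,0,0.001,0,0,0],[0,0,0,0.002,0,0,0],[0,0,0,0.002,0,0,0]]' | tail -1
python3 go.py 0.5230 0.157 0.0974
```

```text
gripper_force: 30.0
t 10.95 p [0.5231 0.1574 0.1003] yaw -120.55 tool d [ 0.0004 -0.0001  0.0029] j [ 33.8  21.4 -20.1   0.  -48.5 -64.3] F [ 0.4 -0.1  0.4] M [ 0.1  -0.01 -0.  ] w 0.137
gripper_force: 30.0
t 11.25 p [0.5231 0.1574 0.0985] yaw -120.51 tool d [ 0.0004 -0.0001  0.0011] j [ 33.8  21.6 -20.2   0.  -48.2 -64.3] F [-0.8 -0.2  0.1] M [ 0.11 -0.    0.02] w 0.135
```

```bash
python3 -m handwheel '[[0,0,0,0.001,0,0,0],[0,0,0,0.0015,0,0,0],[0,0,0,0.0015,0,0,0]]' | tail -1
python3 go.py 0.5230 0.157 0.0974
python3 -m handwheel '[[0,0,0,0.001,0,0,0],[0,0,0,0.001,0,0,0]]' | tail -1
python3 go.py 0.5230 0.157 0.0974
```

```text
gripper_force: 30.0
t 11.55 p [0.5232 0.1574 0.0982] yaw -120.48 tool d [ 0.0004 -0.0001  0.0008] j [ 33.8  21.6 -20.2   0.  -48.1 -64.3] F [-2.4  0.1  5.9] M [0.04 0.84 0.01] w 0.134
gripper_force: 30.0
t 11.75 p [0.5232 0.1574 0.0981] yaw -120.47 tool d [ 0.0005 -0.      0.0007] j [ 33.8  21.6 -20.3   0.  -48.1 -64.3] F [-5.1  0.  12. ] M [ 0.01  1.44 -0.05] w 0.135
```

```bash
python3 -m handwheel '[[0,0.0003,0.0006,-0.0008,0,0,-4],[0,0.0003,0.0006,-0.0012,0,0,-8],[0,0.0003,0.0006,-0.0012,0,0,-8]]' | tail -1
python3 go.py 0.5230 0.157 0.0974
python3 -m handwheel '[[0,0,0,-0.0004,0,0,-4],[0,0,0,-0.0007,0,0,-8],[0,0,0,-0.0007,0,0,-8]]' | tail -1
python3 go.py 0.5230 0.157 0.0974
```

```text
gripper_force: 30.0
t 12.05 p [0.5233 0.1574 0.0989] yaw -112.39 tool d [0.0005 0.0001 0.0015] j [ 33.8  21.5 -20.3   0.1 -48.1 -56.2] F [-1.2 -1.3  8.4] M [-0.32  0.44  0.04] w 0.138
gripper_force: 30.0
t 12.35 p [0.5234 0.1573 0.0997] yaw -104.4 tool d [0.0004 0.0003 0.0023] j [ 33.8  21.5 -20.2   0.1 -48.2 -48.3] F [-1.4 -1.7  8.3] M [-0.42  0.32  0.01] w 0.133
```

Climbing as predicted at about 10 N push. Continue.

```bash
python3 -m handwheel '[[0,0,0,-0.0004,0,0,-4],[0,0,0,-0.0007,0,0,-8],[0,0,0,-0.0007,0,0,-8]]' | tail -1
python3 go.py 0.5230 0.157 0.0974
python3 -m handwheel '[[0,0,0,-0.0004,0,0,-4],[0,0,0,-0.0007,0,0,-8],[0,0,0,-0.0007,0,0,-8]]' | tail -1
python3 go.py 0.5230 0.157 0.0974
python3 -m handwheel '[[0,0,0,-0.0004,0,0,-4],[0,0,0,-0.0007,0,0,-8],[0,0,0,-0.0007,0,0,-8]]' | tail -1
python3 go.py 0.5230 0.157 0.0974
```

```text
gripper_force: 30.0
t 12.65 p [0.5234 0.1574 0.1004] yaw -96.4 tool d [0.0004 0.0004 0.003 ] j [ 33.8  21.4 -20.2   0.1 -48.3 -40.3] F [-1.2 -1.3  7.3] M [-0.36  0.29 -0.03] w 0.137
gripper_force: 30.0
t 12.95 p [0.5235 0.1574 0.101 ] yaw -88.4 tool d [0.0003 0.0005 0.0036] j [ 33.8  21.4 -20.1   0.1 -48.4 -32.3] F [-1.2 -1.2  7.8] M [-0.37  0.23  0.01] w 0.138
gripper_force: 30.0
t 13.25 p [0.5236 0.1576 0.1016] yaw -80.4 tool d [0.0004 0.0007 0.0042] j [ 33.8  21.3 -20.1   0.1 -48.4 -24.2] F [-0.6 -0.5  6.6] M [-0.27  0.1  -0.  ] w 0.138
```

```bash
python3 -m handwheel '[[0,0,0,-0.0002,0,0,-3],[0,0,0,-0.0004,0,0,-5],[0,0,0,-0.0004,0,0,-5]]' | tail -1
python3 go.py 0.5230 0.157 0.0974
python3 -m handwheel '[[0,0,0,0,0,0,-3],[0,0,0,0,0,0,-5],[0,0,0,0,0,0,-5]]' | tail -1
python3 go.py 0.5230 0.157 0.0974
```

```text
gripper_force: 30.0
t 13.55 p [0.5237 0.1581 0.1014] yaw -75.48 tool d [0.0009 0.0009 0.0039] j [ 33.8  21.3 -20.1   0.  -48.4 -19.3] F [ 1.1 -0.1  2.9] M [ 0.32 -0.34 -0.01] w 0.136
gripper_force: 30.0
t 13.85 p [0.5222 0.1573 0.1   ] yaw -70.56 tool d [ 0.0006 -0.0006  0.0026] j [ 33.8  21.4 -20.2  -0.  -48.4 -14.4] F [ 0.3  0.1 -1.2] M [ 0.09 -0.14 -0.  ] w 0.134
```

Force vanished: the lugs have cleared the thread end. Push straight down.

```bash
python3 -m handwheel '[[0,0,0,0.001,0,0,-2],[0,0,0,0.002,0,0,-2],[0,0,0,0.002,0,0,-2]]' | tail -1
python3 go.py 0.5228 0.157 0.0944
python3 -m handwheel '[[0,0,0,0.001,0,0,0],[0,0,0,0.002,0,0,0],[0,0,0,0.002,0,0,0]]' | tail -1
python3 go.py 0.5228 0.157 0.0944
```

```text
gripper_force: 30.0
t 14.15 p [0.5222 0.1573 0.0982] yaw -68.58 tool d [ 0.0005 -0.0004  0.0038] j [ 33.8  21.5 -20.3   0.  -48.2 -12.4] F [-1.  -0.1 -0.5] M [-0.03 -0.07  0.  ] w 0.134
gripper_force: 30.0
t 14.45 p [0.5223 0.1573 0.0963] yaw -68.52 tool d [ 0.0005 -0.0004  0.0019] j [ 33.8  21.7 -20.4   0.  -47.9 -12.3] F [0.5 0.  0.8] M [-0.13  0.11  0.04] w 0.133
```

```bash
python3 -m handwheel '[[0,0,0,0.001,0,0,0],[0,0,0,0.0015,0,0,0],[0,0,0,0.0015,0,0,0]]' | tail -1
python3 go.py 0.5228 0.157 0.0944
python3 -m handwheel '[[0,0,0,0.001,0,0,0],[0,0,0,0.001,0,0,0],[0,0,0,0.001,0,0,0]]' | tail -1
python3 go.py 0.5228 0.157 0.0944
```

```text
gripper_force: 30.0
t 14.75 p [0.5223 0.1573 0.0948] yaw -68.51 tool d [ 0.0005 -0.0004  0.0004] j [ 33.8  21.8 -20.5   0.  -47.7 -12.3] F [-0.3 -0.7  1.8] M [-0.2   0.16 -0.03] w 0.135
gripper_force: 30.0
t 15.05 p [0.5223 0.1573 0.0942] yaw -68.5 tool d [ 0.0005 -0.0003 -0.0002] j [ 33.8  21.8 -20.6   0.  -47.6 -12.3] F [-1.6 -1.   4. ] M [-0.26  0.54 -0.01] w 0.132
```

Seat ≈ 4.8 mm above the rim: in the starts. Now turn clockwise and follow it down.

```bash
python3 -m handwheel '[[0,0,0,0,0,0,4],[0,0,0,0,0,0,8],[0,0,0,0,0,0,8]]' | tail -1
python3 go.py 0.5228 0.157 0.0944
python3 -m handwheel '[[0,0,0,0.0003,0,0,4],[0,0,0,0.0005,0,0,8],[0,0,0,0.0005,0,0,8]]' | tail -1
python3 go.py 0.5228 0.157 0.0944
```

```text
gripper_force: 30.0
t 15.35 p [0.5229 0.1578 0.094 ] yaw -76.49 tool d [ 0.0008  0.0003 -0.0004] j [ 33.8  21.9 -20.5   0.  -47.5 -20.3] F [-0.2  0.6  2.6] M [ 0.12 -0.08 -0.05] w 0.135
gripper_force: 30.0
t 15.65 p [0.523  0.1579 0.0935] yaw -84.41 tool d [ 0.0008  0.0003 -0.0009] j [ 33.8  21.9 -20.6   0.  -47.4 -28.2] F [-0.1  1.3  1.9] M [ 0.15 -0.14 -0.03] w 0.137
```

```bash
python3 -m handwheel '[[0,0,0,0.0004,0,0,4],[0,0,0,0.0008,0,0,8],[0,0,0,0.0008,0,0,8]]' | tail -1
python3 go.py 0.5228 0.157 0.0894
python3 -m handwheel '[[0,0,0,0.0004,0,0,4],[0,0,0,0.0008,0,0,8],[0,0,0,0.0008,0,0,8]]' | tail -1
python3 go.py 0.5228 0.157 0.0894
```

```text
gripper_force: 30.0
t 15.95 p [0.5229 0.1577 0.0928] yaw -92.36 tool d [0.0008 0.0001 0.0034] j [ 33.8  22.  -20.6   0.  -47.3 -36.2] F [ 0.1 -0.3  1.7] M [ 0.22 -0.24 -0.02] w 0.128
gripper_force: 30.0
t 16.25 p [0.5228 0.1577 0.092 ] yaw -100.33 tool d [ 0.0007 -0.0001  0.0026] j [ 33.8  22.  -20.7   0.  -47.3 -44.1] F [0.3 0.2 3.6] M [ 0.16 -0.26 -0.01] w 0.136
```

```bash
python3 -m handwheel '[[0,0,0,0.0004,0,0,4],[0,0,0,0.0008,0,0,8],[0,0,0,0.0008,0,0,8]]' | tail -1
python3 go.py 0.5228 0.157 0.0894
python3 -m handwheel '[[0,0,0,0.0004,0,0,4],[0,0,0,0.0008,0,0,8],[0,0,0,0.0008,0,0,8]]' | tail -1
python3 go.py 0.5228 0.157 0.0894
```

```text
gripper_force: 30.0
t 16.55 p [0.5227 0.1576 0.0912] yaw -108.32 tool d [ 0.0006 -0.0003  0.0018] j [ 33.8  22.1 -20.7   0.  -47.2 -52.1] F [-0.1 -0.1  3.1] M [ 0.14 -0.22 -0.  ] w 0.133
gripper_force: 30.0
t 16.85 p [0.5227 0.1575 0.0904] yaw -116.31 tool d [ 0.0004 -0.0003  0.001 ] j [ 33.8  22.1 -20.8   0.  -47.1 -60.1] F [-0.2 -0.2  3.7] M [ 0.14 -0.22 -0.05] w 0.134
```

```bash
python3 -m handwheel '[[0,0,0,0.0003,0,0,3],[0,0,0,0.0005,0,0,5],[0,0,0,0.0005,0,0,5]]' | tail -1
python3 go.py 0.5228 0.157 0.0894
python3 -m handwheel '[[0,0,0,0.0003,0,0,3],[0,0,0,0.0004,0,0,5],[0,0,0,0.0004,0,0,5]]' | tail -1
python3 go.py 0.5228 0.157 0.0894
```

```text
gripper_force: 30.0
t 17.15 p [0.5227 0.1575 0.0899] yaw -121.3 tool d [ 0.0004 -0.0004  0.0005] j [ 33.8  22.2 -20.8   0.  -47.  -65.1] F [-0.1 -0.4  2.5] M [ 0.17 -0.32  0.  ] w 0.137
gripper_force: 30.0
t 17.45 p [0.5226 0.1575 0.0895] yaw -126.33 tool d [ 0.0003 -0.0005  0.0001] j [ 33.8  22.2 -20.8   0.  -46.9 -70.1] F [0.8 0.2 4.3] M [ 0.16 -0.27 -0.01] w 0.134
```

```bash
python3 -m handwheel '[[0,0,0,0.0002,0,0,2],[0,0,0,0.0003,0,0,4],[0,0,0,0.0003,0,0,4]]' | tail -1
python3 go.py 0.5228 0.157 0.0894
python3 -m handwheel '[[0,0,0,0.0001,0,0,2],[0,0,0,0.0002,0,0,3],[0,0,0,0.0002,0,0,3]]' | tail -1
python3 go.py 0.5228 0.157 0.0894
```

```text
gripper_force: 30.0
t 17.75 p [0.5227 0.1576 0.0894] yaw -130.34 tool d [ 0.0004 -0.0004 -0.    ] j [ 33.8  22.2 -20.8   0.  -46.9 -74.2] F [-0.1 -0.2  5. ] M [ 0.15 -0.2  -0.04] w 0.135
gripper_force: 30.0
t 18.05 p [0.5229 0.1576 0.0894] yaw -133.3 tool d [ 0.0005 -0.0004 -0.    ] j [ 33.8  22.2 -20.8   0.  -46.9 -77.1] F [ 0.4 -0.3  4.3] M [ 0.05 -0.23  0.06] w 0.135
```

```bash
python3 -m handwheel '[[0,0,0,0,0,0,1.5],[0,0,0,0,0,0,3],[0,0,0,0,0,0,3]]' | tail -1
python3 go.py 0.5228 0.157 0.0894
python3 -m handwheel '[[0,0,0,0,0,0,1.5],[0,0,0,0,0,0,2],[0,0,0,0,0,0,2]]' | tail -1
python3 go.py 0.5228 0.157 0.0894
```

```text
gripper_force: 30.2
t 18.35 p [0.5229 0.1574 0.0893] yaw -136.2 tool d [ 0.0003 -0.0002 -0.0001] j [ 33.8  22.2 -20.8   0.1 -46.9 -80.1] F [1.3 0.  5.9] M [-0.12 -0.33  0.51] w 0.136
gripper_force: 31.1
t 18.65 p [0.5229 0.1574 0.0893] yaw -138.12 tool d [ 0.0003 -0.0002 -0.0001] j [ 33.8  22.2 -20.9   0.1 -46.9 -82. ] F [ 0.8 -0.6  5.5] M [-0.09 -0.3   0.72] w 0.139
```

Hard stop reached: home. Ease the torque, unload, release and rise.

```bash
python3 -m handwheel '[[0,0,0,-0.0004,0,0,-2],[0,0,0,-0.0008,0,0,-4],[0,0,0,-0.0008,0,0,-4]]' | tail -1
python3 go.py 0.5228 0.157 0.0894
python3 -m handwheel '[[0.3,0,0,0,0,0,0],[0.6,0,0,0,0,0,0],[0.6,0,0,0,0,0,0],[0.6,0,0,0,0,0,0],[0.6,0,0,0,0,0,0],[0.6,0,0,0,0,0,0],[0.6,0,0,0,0,0,0],[0.6,0,0,0,0,0,0]]' | tail -2
python3 go.py 0.5228 0.157 0.0894
```

```text
gripper_force: 30.0
t 18.95 p [0.5227 0.1574 0.0894] yaw -134.36 tool d [ 0.0002 -0.0003 -0.    ] j [ 33.8  22.2 -20.8   0.  -46.9 -78.2] F [2.6 0.6 0.5] M [-0.05 -0.93  0.05] w 0.14
gripper_width: 0.593
gripper_force: 0.0
t 19.75 p [0.5224 0.1574 0.0896] yaw -134.51 tool d [-0.     -0.0006  0.0002] j [ 33.8  22.2 -20.8  -0.  -47.  -78.3] F [-1.4 -0.8 -0.4] M [ 0.08 -0.09  0.06] w 0.593
```

```bash
python3 -m handwheel '[[0.6,0,0,-0.01,0,0,0],[0.6,0,0,-0.04,0,0,0],[0.6,0,0,-0.08,0,0,0],[0.6,0,0,-0.12,0,0,0],[0.6,0,0,-0.16,0,0,0],[0.6,0,0,-0.18,0,0,0],[0.6,0,0,-0.18,0,0,0]]' | tail -2
python3 - <<'E'
from station import eyes
from h import *
ims=[]
for n in ('wrist','scene'):
    c=eyes.capture(n);P=cloud(c)
    near=np.hypot(P[...,0]-.523,P[...,1]-.157)<.045
    f=P[near&(P[...,2]>.081)&(P[...,2]<.092)&(c['pixels'].astype(int).sum(-1)>170)];b=P[near&(P[...,2]>.1)&(P[...,2]<.13)]
    print(n,len(f),'flange top',np.median(f[:,2]),np.percentile(f[:,2],[5,95]),cv2.minEnclosingCircle(f[:,:2].astype(np.float32)),'bar',b.mean(0),np.linalg.lstsq(np.c_[f[:,:2]-.3,np.ones(len(f))],f[:,2],rcond=None)[0])
    im=c['pixels']; ims.append(cv2.resize(im[100:250,240:400] if n=='wrist' else im[130:250,290:418],(400,375),interpolation=3))
cv2.imwrite('pics/c4.png',np.hstack(ims)[:,:,::-1])
E
```

```text
gripper_width: 0.597
gripper_force: 0.0
wrist 2415 flange top 0.08525433270109284 [0.08400132 0.08643155] ((0.5226689577102661, 0.15673065185546875), 0.03543894365429878) bar [0.52191057 0.15611111 0.10886556] [0.0002035  0.00163777 0.08542968]
scene 209 flange top 0.08696811294507711 [0.08326737 0.08994   ] ((0.5254935026168823, 0.15859027206897736), 0.03668142482638359) bar [0.52635664 0.15712809 0.10837999] [-0.01538907  0.00296674  0.09105058]
```

View pics/c4.png

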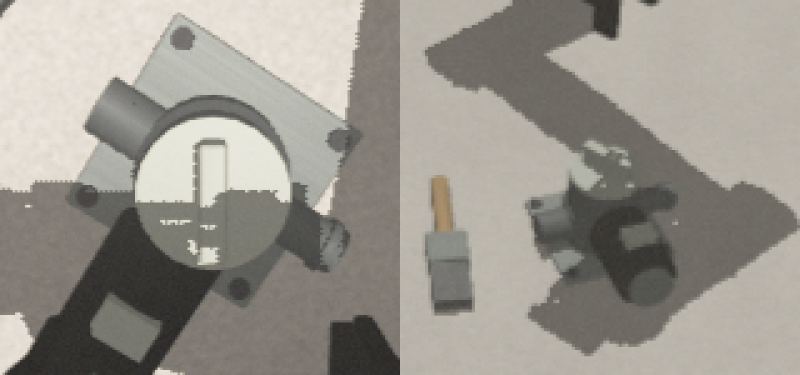

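The picture shows the filter in the port with its flange level, centred and on the rim: its top is 6.4 mm above the measured rim, against 6 mm thickness. The gripper is clear, so I'm handing in.

```bash
python3 -c "
from station import workorder;print(workorder.finish_job())"
```

```text
the job is handed in; nothing more can be done
None
```

The lint filter is screwed home in the pump port and released, and the job is handed in at about 20 s of robot time. The push stayed under about 15 N, but at the final hard stop the turning torque briefly read 0.72 Nm, over the advised 0.4, and I eased it off at once. The hand-in returned no verdict.

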